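# Close and lock the vaccine vial carrier

### The arm

A 6-joint arm with a two-finger parallel gripper is mounted at the origin on the work surface; the furniture and walls round the work are solid. World frame = base frame: x ahead of the robot, y to its left, z up, the work surface at z = 0. Lengths are in m, angles in rad, forces in N, time in s.
With the tool pointing down it reaches from about 0.375 to 0.975 m from the base axis. Payload 3.8 kg.
Tool frame: the origin (TCP) lies on the centre line of the jaws, within the pads' length; the fingertips stand 25 mm ahead of it and the grasp point (between the pads) lies 6 mm ahead of it; z points along the fingers, y is the line along which they close (so a half turn about z gives the same grasp; the last joint's range is limited). The gripper opens to 85 mm and grips with 20 to 120 N. Pads are 22 mm wide; open, the fingers measure 114 mm over their backs; the gripper's body (76 mm by 85 mm) begins 54 mm behind the grasp point. The pads swing forward as they close: fully open they stand 13 mm farther back than shut.
Start: joints at [-0.037, 0.264, 1.604, -0, 1.274, -0.037], TCP at [0.675, -0, 0.256] pointing down, gripper open.
Joint ranges: [-2.63, 2.63], [-0.94, 2.18], [0.31, 2.57], [-1.31, 4.45], [0, 2.66], [-2.55, 2.55]. Speed limits (rad/s): [2.57, 2.57, 3.14, 3.14, 3.14, 3.14].

### API

Orientations are given as a rotation vector (axis times angle).
In Python, from workcell import bot gives the robot as it stands. The module is installed in compiled form; this text tells all that it offers.
- The arm moves only by the tool play_rows, never from a script. Its argument "commands" is a list that holds one entry, the list of rows, each a list of 7 numbers: the shift along the tool's x, y, z as a fraction of full scale, then the turn, a rotation vector about the tool's x, y, z as a fraction of full scale, then the closure, from -1 (fully open) to 1 (shut). A call has 1 to 8 rows; each row is the pose to reach, as a shift and turn from the pose commanded when the call began, along the tool's axes at that moment, turning the shorter way round; what a row does not reach only later rows make up. Full scale, the value 1, is 60 cm for a shift and 180 degrees for a turn. A row lasts 1/10 s, in which the tool goes at most 50 mm and 8.59 degrees, less where a joint would pass 70% of its speed; a pose out of reach is approached as far as the arm can. A call with a number of a shift or a turn outside -1 to 1 is refused whole. A call with a gripper value outside its range is refused whole. The fingers move at their own pace and stop on an object; "force" is the grip in N (left out, the last holds). Time passes only in rows, so rows that repeat a pose let the fingers close. It gives the time, the measured TCP pose, the force, the opening and the grip force at its end, in the units of the state.
- bot.read_state(): the state, without advancing time (a new reading comes with each control period).
- bot.read_camera(name): name is "scene" or "side" or "wrist"; returns the picture (420x560x3 uint8, blue, green, red); there is no depth.
- bot.camera_params(name): a dict with "fov_y" (degrees; the focal length in pixels is half the picture's height over the tangent of half this angle, whatever the lens; pixels are square), "cx", "cy" (the principal point, pixels), "rvec" (rotation vector, rad) and "tvec" (3), from world to camera coordinates, as OpenCV has them. Camera axes: x right, y down, z forward; pixel columns grow to the right and rows downward; lengths in m; the calibration is good to about 2 mm. A picture is of the moment at which its call begins: read the wrist's pose just before it. camera_params takes no time and is no camera call; for the wrist camera it gives the pose at the moment of the call.
- bot.finish_job(): hands the job in; it is judged then, once.
The state is a dict: "time": time; "q": joint angles; "joint_vel": joint speeds; "joint_torque": joint torques, N m; "tool_pos": TCP position; "tcp_rot": TCP orientation; "wrist_force": force on the tool from outside, world axes, zero at the start; "torque": the same for the moment, N m; "width": opening from 0.0 (shut) to 1.0 (fully open); "grip_force": force on a finger pad.
Only numpy, scipy, OpenCV 4.12 (cv2) and the standard library are available. Lean on these libraries where they do the work, as an engineer would, in place of code of your own. Each camera call takes 0.05 s, during which the arm holds its last target. There are 200 camera calls.

### The job

The vaccine vials are loaded, so close their carrier for transport: with a fingertip press the orange spring pad in the lid's finger window down below the lid, keep it down while you push the lid past it towards the vials, and push the lid fully home so that the pad springs up behind it and locks it. Only press and push: nothing is picked up, the vials stay standing in their foam, and everything else on the table stays where it is.

Things in the scene. Friction and masses are not known exactly. Their poses are not given: they have to be found in the camera images.
- carrier: white vial carrier with aluminium lid rails, 130 mm (its x) by 214 mm (its y) by 86 mm tall, standing immovable on the table. Origin at the centre of its underside, z up. The lid slides along its y and closes towards +y. The rails with their lips, 54 to 65 mm either side of the middle, reach 4 mm above the lid. The deck beneath the lid at the -y end is 67 mm above the table
- vial_well (a point): centre of the mouth of the vial well (foam with four vials) at the +y end of the carrier, 109 by 61 mm, 65 mm from the carrier's origin; fixed. The lid closes towards it
- lid (a joint): how far the blue-grey lid has slid, in m: 0 fully open, 0.0655 fully home against its stop. It starts within 2.5 mm of open. The lid is a plate 116 by 135 mm, 8 mm thick, top 82 mm and underside 74 mm above the table; it cannot lift out of its rails and stays where it is left. It slides with under 2 N, and about 1 N more while it rubs on the pad
- window (a point): centre of the finger window in the lid, at the height of the lid's top, moving with the lid: a through opening 50 mm along the carrier's x and 48 mm along its y. Behind it (-y) is the lid's trailing bar, 18 mm wide. Beneath it, apart from the pad, is the deck, 15 mm below the lid's top
- push_edge (a point): middle of the window's +y edge, at the height of the lid's top, moving with the lid: the edge to push the lid by, towards the carrier's +y. The lid here is a flat upright face 8 mm deep, with a dark rib 58 mm long on it, which rises 5.5 mm above the lid's top
- stop_pad (a joint): how far the orange spring pad is pressed, in m: 0 up, 0.014 at the bottom; about 4 N to start it, 9 N at the bottom. Up, it fills the window and blocks the lid. Pressed more than 0.010 it lets the lid pass; within the first 5 mm of slide the lid's trailing bar covers it and keeps it down. With the lid more than about 0.063 along it springs up behind the bar and locks it
- pad_top (a point): centre of the top face of the orange pad, moving up and down with it, 58.5 mm from the carrier's origin along its -y: 45 mm along the carrier's x by 42 mm along its y, ribbed. When up it is 84 mm above the table, 2 mm above the lid's top
- vial_red: glass vaccine vial, 23 mm across and 48 mm tall, with a red cap, standing loose in a hole of the foam in the carrier's well; origin at the centre of its foot, z up. Leave it where it is
- vial_red_b: glass vaccine vial, 23 mm across and 48 mm tall, with a red cap, standing loose in a hole of the foam in the carrier's well; origin at the centre of its foot, z up. Leave it where it is
- vial_green: glass vaccine vial, 23 mm across and 48 mm tall, with a green cap, standing loose in a hole of the foam in the carrier's well; origin at the centre of its foot, z up. Leave it where it is
- vial_blue: amber glass vaccine vial, 23 mm across and 58 mm tall, with a blue cap, standing loose in a hole of the foam in the carrier's well; origin at the centre of its foot, z up. Leave it where it is
- cold_pack: bystander, not to be moved: blue cold pack, 88 x 153 x 28 mm, flat on the table; origin at the centre of its underside
- logger: bystander, not to be moved: light grey temperature logger with a small display, 92 x 58 x 20 mm; origin at the centre of its underside
- label_roll: bystander, not to be moved: roll of blank white labels, 106 x 67 x 30 mm, lying flat; origin at its underside
- pump_bottle: bystander, not to be moved: white hand gel pump bottle, 176 mm tall; origin at the centre of its foot
- spray_bottle: bystander, not to be moved: clear spray bottle with green trigger head, 250 mm tall; origin at the centre of its foot
- oximeter: bystander, not to be moved: blue and white finger oximeter, 33 x 58 x 30 mm; origin at its underside

How it is judged:
By the outcome, as a careful person would: the job done as asked, in the order asked, and still so for the second after the job is handed in, with the robot touching nothing.
It also fails if it takes over 32 s, if anything falls off the work surface, if the arm or the gripper's body presses on something with over 40 N, if the wrist force passes 120 N, or if a joint passes its speed limit or range.

## Working session

There is one attempt and no reset: what is moved stays moved. The work goes in short steps, Python scripts to look and compute and a tool call to move; the robot and the scene stay as the last step left them, time stands still between calls to the robot, and variables do not carry over. Pictures are saved under pics/ and viewed, at most 10 in all, crops included, and the job is handed in when it is done.

Besides the shell and the picture viewer there is one more tool, called after "Emit:" by a JSON object that holds its "op" and its "data", one argument or row to a line. play_rows: Moves the arm, as the interface text tells. Its arguments: {"type":"object","properties":{"commands":{"type":"array"},"force":{"type":"number"}},"required":["commands"]}

```bash
mkdir -p pics; cat > h.py <<'E'
import numpy as np, cv2
from workcell import bot
def K(p):
    f=210/np.tan(np.radians(p["fov_y"])/2); return np.array([[f,0,p["cx"]],[0,f,p["cy"]],[0,0,1]])
def ray(p,uv,z):
    R,_=cv2.Rodrigues(np.array(p["rvec"],float)); t=np.array(p["tvec"],float).ravel()
    uv=np.atleast_2d(np.array(uv,float)); d=(np.linalg.inv(K(p))@np.c_[uv,np.ones(len(uv))].T).T@R; c=-R.T@t
    return c+d*((z-c[2])/d[:,2])[:,None]
def proj(p,X):
    return cv2.projectPoints(np.array(X,float).reshape(-1,3),np.array(p["rvec"],float),np.array(p["tvec"],float),K(p),None)[0].reshape(-1,2)
E
python3 - <<'E'
from h import *
s=bot.read_state();print(s)
for n in("scene","side","wrist"):
    p=bot.camera_params(n);print(n,p); im=bot.read_camera(n); cv2.imwrite(f"pics/{n}0.png",im)
E
```

```text
{'time': 0.0, 'q': array([-3.69085141e-02,  2.64762436e-01,  1.60535081e+00, -3.79390974e-06,
        1.27369792e+00, -3.69004654e-02]), 'joint_vel': array([ 1.33973155e-04, -5.18762172e-04,  7.58968692e-04,  1.17622084e-03,
        8.15330991e-05, -2.09718067e-04]), 'joint_torque': array([ 6.10465631e-04, -5.15121067e+01, -3.67308676e+01, -4.07824507e-05,
        1.31324201e-02,  1.46811578e-05]), 'tool_pos': array([6.74336950e-01, 1.57155614e-05, 2.54968231e-01]), 'tcp_rot': array([-2.22030085, -2.22028546,  0.00237449]), 'wrist_force': array([ 1.25580713,  0.87647329, -0.12013512]), 'torque': array([0.02371492, 0.05645674, 0.01239563]), 'grip_force': 0.0, 'width': 0.9996740178559681}
scene {'fov_y': 49.40835981587177, 'cx': 281.4576392127013, 'cy': 205.75777187090975, 'rvec': array([ 2.57527432,  0.56421076, -0.1544677 ]), 'tvec': array([-0.53508898, -0.17441501,  1.46081568])}
side {'fov_y': 48.79021544499044, 'cx': 272.774512873437, 'cy': 204.02471685694545, 'rvec': array([ 2.28716844, -0.31627087,  0.15799562]), 'tvec': array([-0.53448207,  0.14890791,  1.31317971])}
wrist {'fov_y': 67.584702141454, 'cx': 281.5931484840811, 'cy': 201.58596050360123, 'rvec': array([-2.82416092e+00, -2.32770390e-03,  2.70266593e-03]), 'tvec': array([-0.67416434, -0.0412364 ,  0.38051513])}
```

View pics/scene0.png

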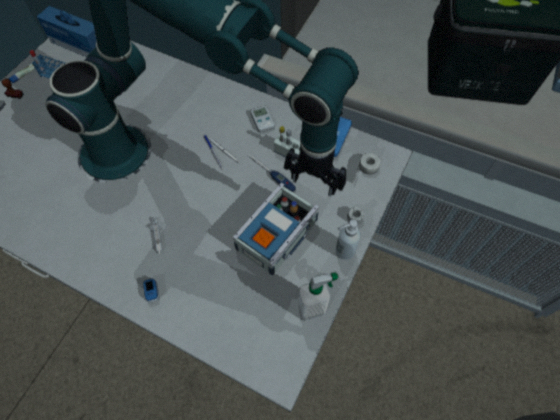

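View pics/wrist0.png

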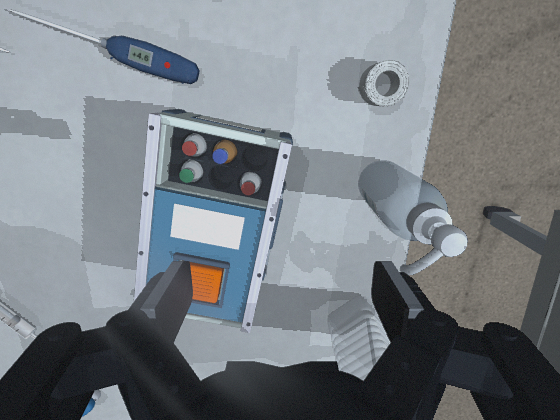

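View pics/side0.png

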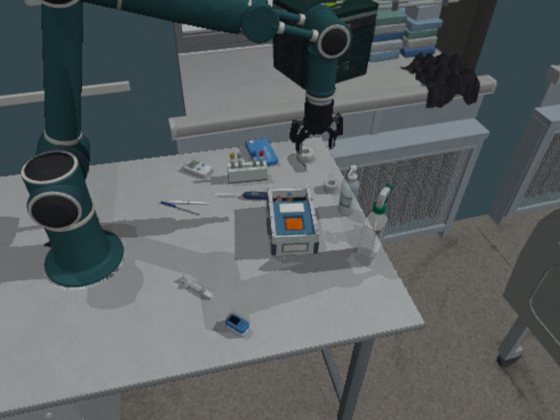

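The wrist view shows the carrier, with its vials at the top (about (220,165)), the pad at (207,283) and the rails from (150,113) to (250,330). The left finger hides part of the pad. The +y closing direction is roughly image-up, which is world +y.

```bash
python3 - <<'E'
from h import *
im=cv2.imread("pics/wrist0.png"); cv2.imwrite("pics/c.png",cv2.resize(im[95:345,120:310],None,fx=2.4,fy=2.4,interpolation=cv2.INTER_CUBIC))
for n in("scene","side","wrist"):
    im=cv2.imread(f"pics/{n}0.png");p=bot.camera_params(n)
    h=cv2.cvtColor(im,cv2.COLOR_BGR2HSV); m=cv2.inRange(h,(5,150,120),(20,255,255))
    if n=="wrist": m[:230]=0
    k,l,st,c=cv2.connectedComponentsWithStats(m); i=1+np.argmax(st[1:,4])
    r=cv2.minAreaRect(np.argwhere(l==i)[:,::-1].astype(np.float32))
    print(n,st[i],c[i],ray(p,c[i],.084)); print(ray(p,cv2.boxPoints(r),.084).round(4))
p=bot.camera_params("wrist")
print(ray(p,[(150,113),(293,142),(250,331)],.086))
E
```

```text
scene [254 229  20  18 212] [263.27358491 237.32075472] [[ 0.5870054  -0.10951277  0.084     ]]
[[ 0.5636 -0.1244  0.084 ]
 [ 0.5671 -0.0858  0.084 ]
 [ 0.6105 -0.0947  0.084 ]
 [ 0.6065 -0.1328  0.084 ]]
side [286 218  17  11 165] [293.76363636 223.16363636] [[ 0.58521013 -0.1092751   0.084     ]]
[[ 0.5584 -0.1219  0.084 ]
 [ 0.5704 -0.0834  0.084 ]
 [ 0.6144 -0.0955  0.084 ]
 [ 0.6014 -0.1337  0.084 ]]
wrist [190 264  32  39 935] [205.43101604 282.83208556] [[ 0.593845   -0.10536086  0.084     ]]
[[ 0.57   -0.1237  0.084 ]
 [ 0.5795 -0.0829  0.084 ]
 [ 0.6123 -0.0889  0.084 ]
 [ 0.604  -0.1302  0.084 ]]
[[ 0.55832766  0.0681638   0.086     ]
 [ 0.68476565  0.04301776  0.086     ]
 [ 0.63949462 -0.16571168  0.086     ]]
```

View pics/c.png

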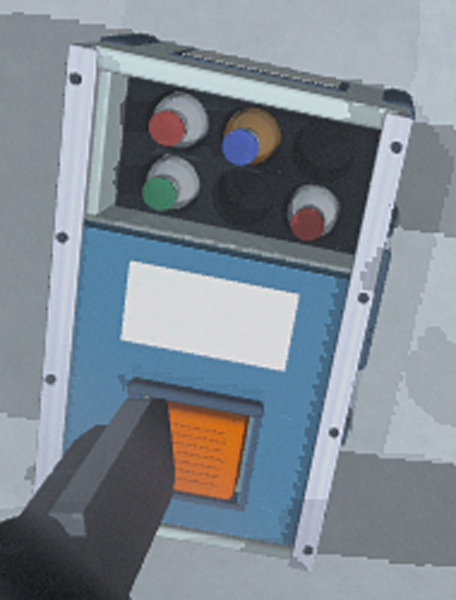

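The carrier's centre is at about (0.599,-0.049), with a yaw of about -12°. The pad is at about (0.5865,-0.108). I'll hover shut above the pad's front half.

Emit:
{"op": "play_rows", "data": {
  "commands": [
    [[-0.08,-0.07,0.05,0,0,0.033,1],[-0.17,-0.145,0.1,0,0,0.067,1],[-0.17,-0.145,0.15,0,0,0.067,1],[-0.17,-0.145,0.2,0,0,0.067,1],[-0.17,-0.145,0.2,0,0,0.067,1],[-0.17,-0.145,0.2,0,0,0.067,1],[-0.17,-0.145,0.2,0,0,0.067,1],[-0.17,-0.145,0.2,0,0,0.067,1]]
  ],
  "force": 30
}}

```text
time: 0.95
tool_pos: [0.5907, -0.1016, 0.1392]
tcp_rot: [2.438, 1.975, 0.005]
wrist_force: [-0.1, -0.0, 0.5]
width: -0.0
grip_force: 0.0
```

```bash
python3 - <<'E'
from h import *
s=bot.read_state();print(s['time'],s['tool_pos'],s['tcp_rot'],s['wrist_force'],s['width'])
R=cv2.Rodrigues(s['tcp_rot'])[0];print(R.round(3)); c=s['tool_pos']+.025*R[:,2]
p=bot.camera_params("wrist");print(proj(p,c)); im=bot.read_camera("wrist"); cv2.imwrite("pics/wrist1.png",im)
p=bot.camera_params("side");im=bot.read_camera("side");print(proj(p,c)); cv2.imwrite("pics/side1.png",cv2.resize(im[140:270,220:370],None,fx=4,fy=4))
E
```

```text
0.95 [ 0.59068465 -0.10164984  0.13924208] [2.43831395 1.97477493 0.0052364 ] [-0.10296786 -0.02837219  0.52884867] -0.00047701020191409714
[[ 0.208  0.978  0.005]
 [ 0.978 -0.208 -0.001]
 [ 0.     0.005 -1.   ]]
[[281.06962821 263.72484412]]
[[295.29734356 213.18826502]]
```

View pics/wrist1.png

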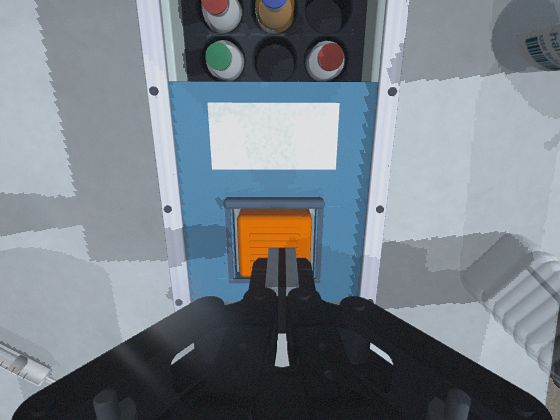

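View pics/side1.png

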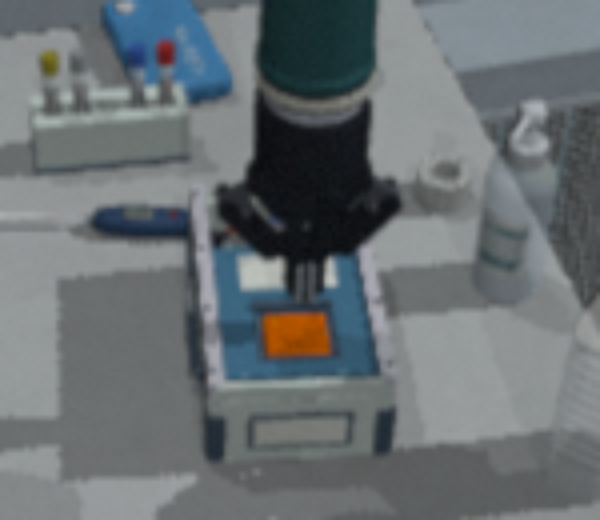

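The wrist view shows the pad front edge at v≈210, u 240–311, the rib at v≈200 and the tip near (281,255). The axes are parallel to the carrier. I'll work out the offsets relative to the TCP.

```bash
python3 - <<'E'
from h import *
s=bot.read_state();R=cv2.Rodrigues(s['tcp_rot'])[0];p=bot.camera_params("wrist")
def f(n,uv,z): print(n,((ray(p,uv,z)-s['tool_pos'])@R*1000).round(1)[:,:2].tolist())
f("pad front L,R",[(240,210),(311,210)],.084)
f("rib bottom-edge/top at window",[(225,206),(323,206),(225,198),(323,198)],.0875)
f("rail screws L/R",[(153,91),(392,91),(167,209),(380,209)],.086)
im=cv2.imread("pics/wrist1.png");print(im[190:225:1,276].tolist())
E
```

```text
pad front L,R [[18.7, -24.0], [18.7, 17.4]]
rib bottom-edge/top at window [[22.3, -31.9], [22.3, 23.8], [27.1, -31.7], [27.1, 23.6]]
rail screws L/R [[84.0, -65.6], [84.2, 56.8], [20.0, -65.7], [20.0, 57.0]]
[[162, 130, 84], [164, 131, 85], [164, 132, 86], [164, 132, 86], [163, 128, 84], [166, 133, 85], [171, 135, 86], [79, 68, 57], [73, 64, 59], [86, 70, 61], [110, 90, 77], [113, 95, 75], [121, 100, 84], [128, 105, 89], [124, 101, 86], [120, 102, 84], [115, 95, 76], [105, 84, 70], [91, 83, 82], [39, 65, 109], [35, 66, 114], [37, 67, 117], [31, 61, 114], [36, 68, 120], [35, 64, 115], [32, 76, 139], [17, 87, 165], [9, 101, 192], [10, 103, 197], [10, 108, 207], [10, 111, 214], [10, 115, 218], [10, 113, 217], [10, 112, 215], [10, 115, 217]]
```

Emit:
{"op": "play_rows", "data": {
  "commands": [
    [[0.007,-0.007,0.01,0,0,0,1],[0.007,-0.007,0.02,0,0,0,1],[0.007,-0.007,0.035,0,0,0,1],[0.007,-0.007,0.035,0,0,0,1],[0.007,-0.007,0.035,0,0,0,1]]
  ]
}}

```text
time: 1.55
tool_pos: [0.5842, -0.0969, 0.1144]
tcp_rot: [-2.442, -1.975, 0.002]
wrist_force: [0.0, 0.1, -0.4]
width: 0.001
grip_force: 0.0
```

Emit:
{"op": "play_rows", "data": {
  "commands": [
    [[0,0,0.006,0,0,0,1],[0,0,0.01,0,0,0,1],[0,0,0.014,0,0,0,1],[0,0,0.017,0,0,0,1],[0,0,0.017,0,0,0,1],[0,0,0.017,0,0,0,1]]
  ]
}}

```text
time: 2.15
tool_pos: [0.585, -0.0972, 0.1056]
tcp_rot: [2.442, 1.976, 0.0]
wrist_force: [-1.4, -0.7, 5.4]
width: 0.0
grip_force: 2.5
```

Contact: 5.4 N at about 3.4 mm pressed, which fits the 25 mm tip. Pressing on to about 12 mm.

Emit:
{"op": "play_rows", "data": {
  "commands": [
    [[0,0,0.005,0,0,0,1],[0,0,0.01,0,0,0,1],[0,0,0.014,0,0,0,1],[0,0,0.0155,0,0,0,1],[0,0,0.0155,0,0,0,1],[0,0,0.0155,0,0,0,1]]
  ]
}}

```text
time: 2.75
tool_pos: [0.5851, -0.0972, 0.0969]
tcp_rot: [2.442, 1.975, 0.0]
wrist_force: [-2.9, -0.0, 8.5]
width: 0.003
grip_force: 4.1
```

Emit:
{"op": "play_rows", "data": {
  "commands": [
    [[0.006,0,0,0,0,0,1],[0.012,0,0,0,0,0,1],[0.018,0,0,0,0,0,1],[0.024,0,0,0,0,0,1],[0.03,0,0,0,0,0,1],[0.03,0,0,0,0,0,1]]
  ]
}}

```text
time: 3.35
tool_pos: [0.5896, -0.0812, 0.0975]
tcp_rot: [2.438, 1.974, -0.0]
wrist_force: [-2.1, -5.3, 7.5]
width: 0.001
grip_force: 4.0
```

Emit:
{"op": "play_rows", "data": {
  "commands": [
    [[0.011,0,0,0,0,0,1],[0.022,0,0,0,0,0,1],[0.033,0,0,0,0,0,1],[0.044,0,0,0,0,0,1],[0.055,0,0,0,0,0,1],[0.066,0,0,0,0,0,1],[0.075,0,0,0,0,0,1],[0.075,0,0,0,0,0,1]]
  ]
}}

```text
time: 4.15
tool_pos: [0.5991, -0.0363, 0.0967]
tcp_rot: [2.439, 1.975, 0.001]
wrist_force: [1.1, -3.7, 3.5]
width: -0.001
grip_force: 1.9
```

Emit:
{"op": "play_rows", "data": {
  "commands": [
    [[0.006,0,-0.002,0,0,0,1],[0.01,0,-0.002,0,0,0,1],[0.014,0,-0.002,0,0,0,1],[0.018,0,-0.002,0,0,0,1],[0.022,0,-0.002,0,0,0,1],[0.022,0,-0.002,0,0,0,1],[0.022,0,-0.002,0,0,0,1]]
  ]
}}

```text
time: 4.85
tool_pos: [0.5995, -0.0294, 0.0968]
tcp_rot: [2.435, 1.974, -0.014]
wrist_force: [-4.0, -26.6, 3.0]
width: -0.001
grip_force: 12.9
```

It has hit a stop with 27 N. I'll back off, lift and look.

Emit:
{"op": "play_rows", "data": {
  "commands": [
    [[-0.015,0,0,0,0,0,1],[-0.022,0,0,0,0,0,1],[-0.022,0,0,0,0,0,1],[-0.022,0,-0.04,0,0,0,1],[-0.022,0,-0.09,0,0,0,1],[-0.022,0,-0.15,0,0,0,1],[-0.022,0,-0.15,0,0,0,1],[-0.022,0,-0.15,0,0,0,1]]
  ]
}}

```text
time: 5.65
tool_pos: [0.5988, -0.0345, 0.1882]
tcp_rot: [2.441, 1.976, 0.004]
wrist_force: [0.6, -0.8, -0.2]
width: -0.002
grip_force: 0.0
```

```bash
python3 - <<'E'
from h import *
cv2.imwrite("pics/wrist2.png",bot.read_camera("wrist"))
im=bot.read_camera("side");cv2.imwrite("pics/side2.png",cv2.resize(im[170:270,230:350],None,fx=5,fy=5))
E
```

```text
(no output)
```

View pics/wrist2.png

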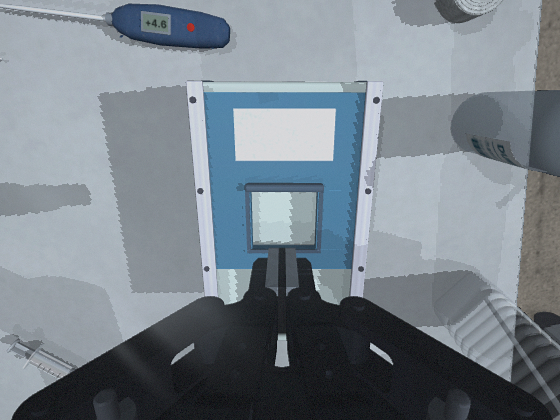

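View pics/side2.png

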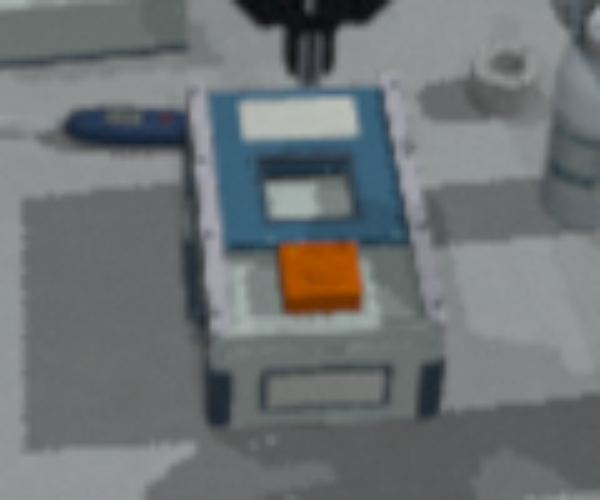

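The side view shows the well covered, with the lid against its end. The orange pad, at (320,275), has sprung up right behind the trailing bar, and the gripper is clear.

```bash
python3 -c "
from workcell import bot
print(bot.finish_job())"
```

```text
the job is handed in; nothing more can be done
None
```

The carrier is closed and handed in: the lid was pushed until it hit its stop, and the pictures show the orange pad sprung up behind it, with the gripper clear of everything.

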